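# Sort the angle offcuts and hold one in the drilling jig

## Task

Two offcuts of aluminium angle stand on the bench, one leg down and one upright; keep them that way up. Put the shorter one away flat in the shorter tray, then set the longer one in the drilling jig, down flat on the plate with the back of its upright leg against the fence and its end against the stop block, and hold it there ready for drilling with one firm diagonal push of the fingers, down onto the plate and into the fence at once. Finish while still pushing it, without letting go, and leave the other things on the bench where they are.

Things in the scene. Friction and masses are not known exactly. Their poses are not given: they have to be found in the camera images.
- long_angle: the longer offcut of aluminium L-angle, 90 mm long, legs 40 mm wide, 8 mm thick, 140 g x 0.7 to 1.4. Flat leg down, other leg upright, 40 mm high. Origin: centre of its 40 x 90 mm underside; x across (flat leg -20 to +20, upright leg +12 to +20, back face at +20), y along it, z up. Loose on the bench, upright leg roughly away from the robot
- short_angle: the shorter offcut of aluminium L-angle, 60 mm long, legs 40 mm wide, 8 mm thick, 93 g x 0.7 to 1.4. Flat leg down, other leg upright, 40 mm high. Origin: centre of its 40 x 60 mm underside; x across (flat leg -20 to +20, upright leg +12 to +20, back face at +20), y along it, z up. Loose on the bench, upright leg roughly away from the robot; the two may be swapped
- long_angle_corner (a point): the bottom outer corner of the longer angle where the back face meets its +y end: at (20, 45, 0) mm in its frame
- jig: fixed drilling jig: a steel plate with an aluminium fence along its far side and a stop block at its left end. Origin: centre of the plate's underside; x points across to the fence, y along the fence to the stop block
- jig_table: the jig's plate, 130 (x) x 150 (y) mm, top face 15 mm above the bench; its frame is the jig's frame
- fence: the jig's fence: bar 20 mm thick, 150 mm long, standing 44 mm above the plate; its working face is at x = +45 mm of the jig. Its frame is the jig's frame
- stop_block: the jig's stop block: 90 (x, from -45 to +45) x 20 (y) mm, 25 mm above the plate; its working face is at y = +50 mm of the jig. Its frame is the jig's frame
- jig_corner (a point): the point where the working faces of fence and stop block meet the top of the plate: (45, 50, 15) mm in the jig's frame
- short_tray: the shorter open tray of thin sheet steel, fixed, outside 60 (x) x 78 (y) x 16 mm high, walls and floor 2 mm, inside 56 x 74 mm: the row for 60 mm offcuts. Origin: centre of its underside; y along its length. It may stand nearer or farther than the other
- short_tray_in (a point): centre of the inner floor of the shorter tray, 2 mm above the bench
- long_tray: the longer open tray of thin sheet steel, fixed, outside 60 (x) x 108 (y) x 16 mm high, walls and floor 2 mm, inside 56 x 104 mm: the row for 90 mm offcuts. Origin: centre of its underside; y along its length; it stays empty in this job
- transformer: bystander: small black and yellow transformer, 38x41x35 mm, loose, origin at the centre of its underside
- relay: bystander: small blue box-shaped relay, 16x28x24 mm, loose, origin at the centre of its underside
- driver_green: bystander: small screwdriver with green handle lying down, 20x129x19 mm, loose, origin at the centre of its underside
- flux_jar: bystander: small white jar with white cap, 37x37x30 mm, loose, origin at the centre of its underside
- tape_roll_1: bystander: roll of tape lying flat, 46x46x19 mm, loose, origin at the centre of its underside
- alcohol_bottle: bystander: white bottle, 64x64x132 mm, loose, origin at the centre of its underside
- eye_loupe: bystander: black cone-shaped eye loupe, 37x37x35 mm, loose, origin at the centre of its underside
Not all that is in view belongs to the job. What is shaped like the short_angle but pink is not meant.

How it is judged (in metres and radians):
On the way:
1. the shorter angle lies in the shorter tray, let go (horizontal distance between short_angle and short_tray_in below 0.015 m and height (world z) of short_angle below 0.006 m and angle between short_angle's own z axis and vertical below 0.1 rad and contact force between the fingers and short_angle below 0.05 N), for 0.2 s.
At the end, for the whole second after the job is handed in: Short angle released, level on its tray floor, within 15 mm of centre. Long angle at rest, flat (0.05 rad), along the fence (0.04 rad), corner within 4 mm of the jig corner; fingers push it with over 5 N, pressing fence over 4 N and plate over 5 N, for the last second (all of step 1 and distance between long_angle_corner and jig_corner below 0.004 m and angle between the y axis of long_angle and the y axis of jig, either way round below 0.04 rad and angle between long_angle's own z axis and vertical below 0.05 rad and contact force between long_angle and fence above 4 N and contact force between long_angle and jig_table above 5 N and contact force between the fingers and long_angle above 5 N and linear speed of long_angle below 0.01 m/s); the arm keeps its last pose, push and grip.
It fails at once if a bystander is shifted by more than 20 mm (distance of any of transformer, relay, driver_green, flux_jar, tape_roll_1, alcohol_bottle, eye_loupe from where it was at the start of the episode above 0.02 m).
It also fails if it takes over 72 s, if anything falls off the work surface, if the arm or the gripper's body presses on something with over 40 N, if the wrist force passes 120 N, or if a joint passes its speed limit or range.

## Robot

A 6-joint arm with a two-finger parallel gripper is mounted at the origin on a cart in front of the work surface, level with it; the furniture and walls round the work are solid. World frame = base frame: x ahead of the robot, y to its left, z up, the work surface at z = 0. Lengths are in mm, angles in degrees, forces in N, time in s.
With the tool pointing down it reaches from about 325 to 925 mm from the base axis. Payload 3.1 kg.
Tool frame: the origin (TCP) lies at the very end of the fingers, on their centre line; the grasp point (between the pads) lies grasp_offset behind it (grasp_offset is the distance from the TCP to the grasp point, in mm); z points along the fingers, x is the direction in which the jaws open and shut, and the axes are right-handed (so a half turn about z gives the same grasp; the last joint's range is limited). The gripper opens to 85 mm and grips with 20 to 120 N. Pads are 22 mm wide; open, the fingers measure 114 mm over their backs; the gripper's body (76 mm by 85 mm) begins 54 mm behind the grasp point. The pads swing forward as they close: fully open they stand 13 mm farther back than shut.
Start: joints at [-6.429, 12.427, 92.441, -0, 75.132, -6.429], TCP at [625.011, 0.021, 198.5] pointing down, gripper open.
Joint ranges: [-157.48, 157.48], [-44.54, 120.13], [17.64, 146.25], [-64.5, 244.5], [7.68, 150.69], [-147.95, 147.95]. Speed limits (degrees/s): [159.86, 159.86, 180, 180, 180, 180].

## Interface

Orientations are given as [roll, pitch, yaw] about the fixed x, y, z axes, in that order (R = Rz(yaw) Ry(pitch) Rx(roll)).
In Python, from station import * gives the robot as it stands. Calls block until the motion is done:
- goto(position, orientation): joint-space move of the TCP to a pose.
- move_l(position, attitude=None, speed=150): straight line of the TCP; attitude=None keeps the orientation; speed is the mean speed in mm/s.
- move_j(angles): joint-space move.
- grip(opening, squeeze=None): finger opening in mm; squeeze is the grip in N (None keeps the last); returns when the fingers have stopped.
- wait(seconds).
- solve_ik(position, orientation): joint angles nearest the present ones, or None.
- get_obs(): the state.
- get_image(name): name is "scene" or "side" or "wrist"; returns the picture (384x512x3 uint8, red, green, blue); there is no depth.
- get_calibration(name): a dict with "fx", "fy", "cx", "cy" (pixels), "R" (3x3) and "t" (3): a world point X has camera coordinates R X + t; the wrist camera has in their place "mount" (4x4, takes a point from camera to tool coordinates, whose origin is the TCP and whose axes are the tool frame's). Camera axes: x right, y down, z forward; pixel columns grow to the right and rows downward; lengths in mm; the calibration is good to about 2 mm. A picture is of the moment at which its call begins: read the wrist's pose just before it. get_calibration takes no time and is no camera call.
A pose or a line that the arm cannot do raises Unreachable and nothing moves.
- sign_off(): hands the job in, once; it reports no verdict.
Trained networks look in the newest picture that a camera, given by its name, has taken for a name from the list of things; names that differ only in an ending like _2 or _b are one class to them, and where a whole thing is asked for, a point or a joint stands for the part that bears it (a point fixed in the world has none). Each returns a list of dicts, best first, with "score" (0 to 1); they miss things now and then, are a little off and sometimes report something else, mostly with a low value. They report only what shows in the picture. A call takes as long as a camera call. They do not tell look-alikes from the thing itself.
- spot_in(name, camera): "extent" ([centre column, centre row, width, height] in pixels, round what is visible of it).
- regions_of(name, camera): "region" (384x512 bool, what is visible of it) and "extent" ([centre column, centre row, width, height] in pixels, round what is visible of it).
The state is a dict: "t": time; "joint_pos": joint angles; "qvel": joint speeds; "effort": joint torques, N m; "tcp_pos": TCP position; "ee_rot": TCP orientation; "wrist_force": force on the tool from outside, world axes, zero at the start; "moment": the same for the moment, N m; "grip_width": finger opening in mm.
Only numpy, scipy, OpenCV 4.12 (cv2) and the standard library are available. Lean on these libraries where they do the work, as an engineer would, in place of code of your own. Each camera call takes 0.05 s, during which the arm holds its last target.

## Working session

There is one attempt and no reset: what is moved stays moved. The work goes in short steps, each a Python script; the robot and the scene stay as the last script left them, time stands still between calls to the robot, and variables do not carry over. Pictures are saved under pics/ and viewed, and the job is handed in when it is done.

```bash
mkdir -p pics; ls
python3 - <<'E'
from station import *
import cv2, numpy as np
o=get_obs(); print({k:(np.round(v,3).tolist() if hasattr(v,'__len__') else v) for k,v in o.items()})
for n in ["scene","side","wrist"]:
    im=get_image(n); cv2.imwrite(f"pics/{n}0.png",cv2.cvtColor(im,cv2.COLOR_RGB2BGR))
    c=get_calibration(n); print(n,{k:np.round(v,4).tolist() for k,v in c.items()})
try: print(grasp_offset)
except Exception as e: print(e)
E
```

```text
pics
{'t': 0.0, 'joint_pos': [-6.431, 12.477, 92.53, -0.0, 75.131, -6.43], 'qvel': [0.071, -0.08, -0.043, 0.145, -0.029, -0.016], 'effort': [-0.0, -39.684, -30.385, -0.0, 0.01, 0.0], 'tcp_pos': [624.102, 0.1, 197.156], 'ee_rot': [-179.985, 0.137, -0.0], 'wrist_force': [0.866, 0.514, 0.334], 'moment': [-0.033, 0.006, -0.016], 'grip_width': 85.65021835771138}
scene {'fx': 380.3546, 'fy': 380.3546, 'cx': 262.1498, 'cy': 190.6823, 'R': [[0.8933, -0.4495, 0.0034], [-0.3175, -0.6364, -0.703], [0.3182, 0.6269, -0.7112]], 't': [-479.2383, 202.5765, 841.1527]}
side {'fx': 482.3398, 'fy': 482.3398, 'cx': 258.5191, 'cy': 189.771, 'R': [[0.9345, -0.3559, -0.0099], [-0.2918, -0.7495, -0.5943], [0.2041, 0.5582, -0.8042]], 't': [-517.8981, 167.7062, 1145.9585]}
wrist {'fx': 294.4714, 'fy': 294.4714, 'cx': 254.6326, 'cy': 194.255, 'mount': [[1.0, -0.0009, -0.0012, 0.4987], [0.0011, 0.965, 0.2621, -66.2183], [0.0009, -0.2621, 0.965, -175.7113], [0.0, 0.0, 0.0, 1.0]]}
18.700000000000003
```

Run:
```python
import cv2
for n in ["scene","side","wrist"]:
    im=cv2.imread(f"pics/{n}0.png"); cv2.imwrite(f"pics/{n}0b.png",cv2.resize(im,(800,600),interpolation=cv2.INTER_CUBIC))
```

```text
(no output)
```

View pics/scene0.png

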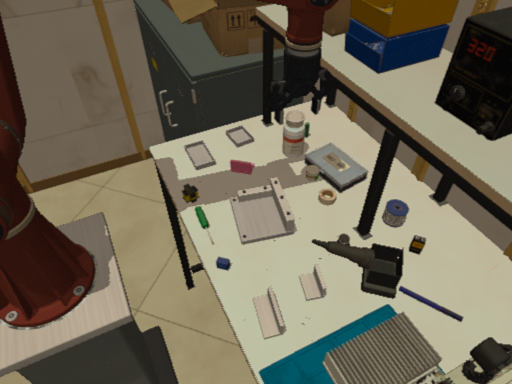

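View pics/side0.png

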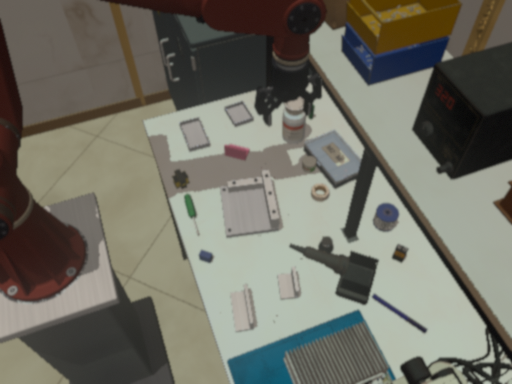

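View pics/wrist0.png

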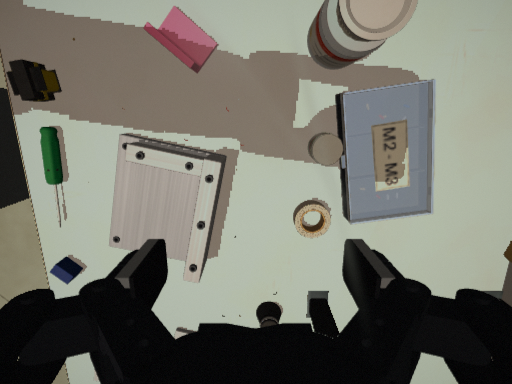

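The scene picture shows two bare-metal angles at about (268,312), longer, and (313,285), shorter. A pink look-alike lies at (241,167). The trays are at (200,154), larger, and (239,136), smaller. The jig is at (262,212), with its stop at the upper-left end and its fence on the right. Next I'll measure these with the detectors.

```bash
cat > h.py <<'E'
from station import *
import numpy as np, cv2
from scipy.spatial.transform import Rotation as Ro
def cam(name,obs=None):
    c=get_calibration(name)
    K=np.array([[c['fx'],0,c['cx']],[0,c['fy'],c['cy']],[0,0,1.]])
    if name!='wrist': return K,np.array(c['R']),np.array(c['t'])
    o=obs or get_obs()
    T=np.eye(4); T[:3,:3]=Ro.from_euler('xyz',o['ee_rot'],degrees=True).as_matrix(); T[:3,3]=o['tcp_pos']
    M=np.linalg.inv(T@np.array(c['mount'])); return K,M[:3,:3],M[:3,3]
def proj(C,X):
    K,R,t=C; p=(np.atleast_2d(X)@R.T+t)@K.T; return p[:,:2]/p[:,2:]
def unproj(C,uv,z=0.):
    K,R,t=C; uv=np.atleast_2d(uv).astype(float)
    d=np.c_[uv,np.ones(len(uv))]@np.linalg.inv(K).T@R; o=-R.T@t
    return o+d*((z-o[2])/d[:,2])[:,None]
def save(im,name,crop=None,scale=1):
    if crop: im=im[crop[1]:crop[3],crop[0]:crop[2]]
    im=cv2.resize(im,None,fx=scale,fy=scale,interpolation=cv2.INTER_CUBIC)
    cv2.imwrite('pics/'+name,cv2.cvtColor(im,cv2.COLOR_RGB2BGR))
E
python3 - <<'E'
from h import *
cs={n:cam(n) for n in ('scene','side')}
ims={n:get_image(n) for n in cs}
hz=dict(long_angle=4,short_angle=4,jig=15,short_tray=8,long_tray=8,transformer=17,relay=12,driver_green=9,flux_jar=15,tape_roll_1=9,alcohol_bottle=60,eye_loupe=17)
for k,z in hz.items():
    for n in cs:
        try: r=regions_of(k,n)
        except Exception as e: print(k,n,e); continue
        for d in r[:3]:
            m=d['region']; ys,xs=np.nonzero(m)
            c=(xs.mean(),ys.mean()) if len(xs) else d['extent'][:2]
            print(k,n,round(d['score'],2),np.round(d['extent']).tolist(),'xy',unproj(cs[n],c,z)[0][:2].round().tolist(), int(m.sum()))
print(get_obs()['t'])
save(ims['scene'],'crop_ang.png',(230,240,360,350),6)
E
```

```text
long_angle scene 0.87 [269.0, 313.0, 30.0, 53.0] xy [405.0, -291.0] 1025
long_angle scene 0.7 [343.0, 240.0, 10.0, 14.0] xy [658.0, -198.0] 126
long_angle side 0.91 [243.0, 306.0, 23.0, 48.0] xy [404.0, -289.0] 751
short_angle scene 0.82 [313.0, 285.0, 26.0, 41.0] xy [526.0, -271.0] 627
short_angle scene 0.51 [243.0, 168.0, 28.0, 12.0] xy [548.0, 152.0] 275
short_angle scene 0.38 [343.0, 238.0, 11.0, 13.0] xy [660.0, -197.0] 104
short_angle side 0.89 [288.0, 284.0, 26.0, 32.0] xy [523.0, -271.0] 501
short_angle side 0.61 [238.0, 152.0, 30.0, 18.0] xy [545.0, 151.0] 303
jig scene 0.57 [264.0, 210.0, 65.0, 71.0] xy [516.0, -43.0] 3017
jig side 0.94 [248.0, 204.0, 57.0, 68.0] xy [514.0, -42.0] 3030
short_tray scene 0.85 [237.0, 134.0, 31.0, 22.0] xy [599.0, 285.0] 409
short_tray side 0.58 [238.0, 119.0, 31.0, 25.0] xy [599.0, 284.0] 479
short_tray side 0.42 [190.0, 205.0, 14.0, 27.0] xy [374.0, 17.0] 160
long_tray scene 0.72 [201.0, 155.0, 33.0, 26.0] xy [455.0, 254.0] 550
long_tray scene 0.46 [269.0, 313.0, 33.0, 52.0] xy [404.0, -293.0] 955
long_tray scene 0.3 [344.0, 238.0, 10.0, 12.
[... 451 characters left out ...]
0.24 [294.0, 122.0, 30.0, 47.0] xy [736.0, 192.0] 983
driver_green scene 0.63 [203.0, 219.0, 7.0, 24.0] xy [374.0, 19.0] 178
driver_green side 0.61 [188.0, 208.0, 12.0, 30.0] xy [375.0, 17.0] 220
flux_jar scene 0.7 [313.0, 175.0, 14.0, 15.0] xy [710.0, 28.0] 154
tape_roll_1 scene 0.68 [328.0, 196.0, 19.0, 18.0] xy [698.0, -63.0] 254
tape_roll_1 side 0.64 [320.0, 192.0, 17.0, 18.0] xy [699.0, -62.0] 230
tape_roll_1 side 0.34 [242.0, 116.0, 38.0, 23.0] xy [599.0, 284.0] 521
alcohol_bottle scene 0.65 [296.0, 134.0, 16.0, 45.0] xy [720.0, 158.0] 952
alcohol_bottle side 0.75 [294.0, 122.0, 28.0, 46.0] xy [715.0, 149.0] 985
eye_loupe side 0.65 [326.0, 244.0, 19.0, 18.0] xy [644.0, -215.0] 176
1.45
```

View pics/crop_ang.png

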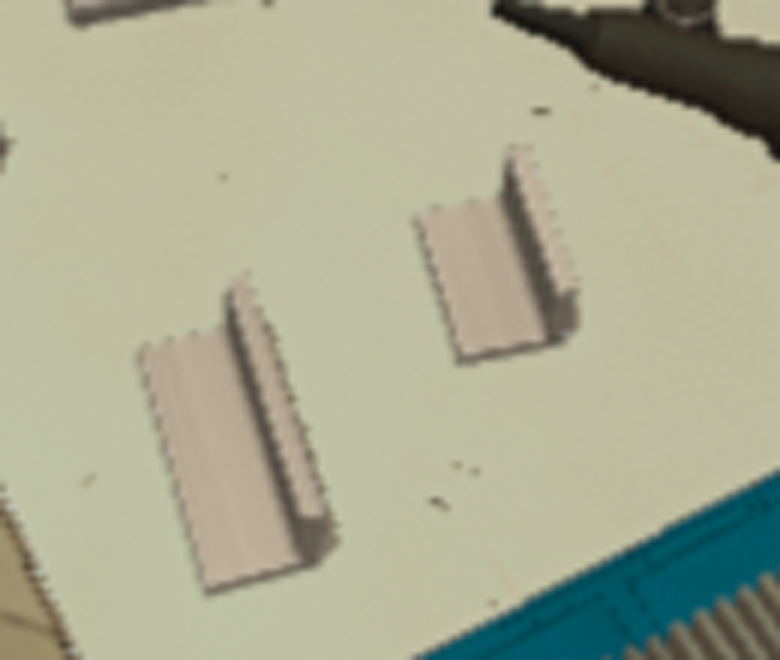

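Two things are shaped like the short angle: bare metal at (313,285) and pink at (241,167). The bare-metal one is meant, because pink is excluded and this one is clearly shorter than its metal neighbour at (268,312). The crop confirms both are bare L-sections with the upright leg away from the robot. Next comes a wrist view of both.

Run:
```python
from h import *
goto([465,-345,200],[180,0,0]); wait(0.2)
o=get_obs(); np.save('obs1.npy',o,allow_pickle=True)
im=get_image('wrist'); save(im,'w1.png'); save(im,'w1b.png',(90,20,420,260),2.4)
print(o['t'],o['tcp_pos'],o['ee_rot'])
C=cam('wrist',o)
for k in('long_angle','short_angle'):
    for d in regions_of(k,'wrist')[:3]:
        print(k,round(d['score'],2),np.round(d['extent']).tolist(),unproj(C,d['extent'][:2],4)[0][:2].round(1))
        np.save(f'm_{k}_{int(d["extent"][0])}.npy',d['region'])
```

```text
3.0667 [ 465.72263072 -344.09058625  199.97084716] [-1.79992977e+02 -3.54900989e-03  1.04294511e-01]
long_angle 0.62 [204.0, 128.0, 43.0, 89.0] [ 402.7 -294.5]
short_angle 0.91 [304.0, 112.0, 48.0, 66.0] [ 526.3 -275.1]
short_angle 0.22 [412.0, 57.0, 42.0, 34.0] [ 648.8 -213.3]
```

View pics/w1b.png

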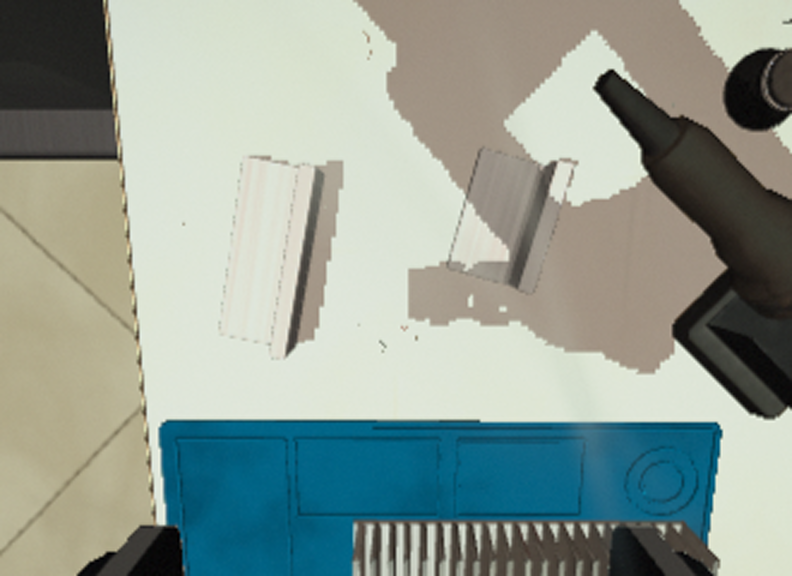

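The wrist view shows the long angle at crop x 220-340, y 155-357 and the short angle at crop x 448-577, y 148-293. I'll fit their poses from the corners, and the jig pose from the first wrist picture.

```bash
cat >> h.py <<'E'
from scipy.optimize import least_squares
def fit(C,P,uv,x0,z=0):
    P=np.array(P,float);uv=np.array(uv,float)
    def W(p):
        c,s=np.cos(p[2]),np.sin(p[2]); return np.c_[p[0]+c*P[:,0]-s*P[:,1],p[1]+s*P[:,0]+c*P[:,1],P[:,2]+z]
    r=least_squares(lambda p:(proj(C,W(p))-uv).ravel(),x0,loss='soft_l1')
    return r.x,np.abs(proj(C,W(r.x))-uv).max(1)
def edges(L): # L angle corners
    h=L/2
    return np.array([(-20,h,8),(-20,-h,8),(12,h,40),(20,h,40),(12,-h,40),(20,-h,40)],float)
E
python3 - <<'E'
from h import *
o=np.load('obs1.npy',allow_pickle=True).item(); C=cam('wrist',o)
cr=lambda L:np.array(L)/2.4+[90,20]
for nm,L,uv,x0 in (('long',90,[(245,157),(220,333),(303,164),(323,167),(270,357),(288,357)],[404,-290,0]),
             ('short',60,[(483,148),(448,265),(555,159),(577,161),(508,288),(533,293)],[526,-273,0])):
    x,e=fit(C,edges(L),cr(uv),x0); print(nm,x[:2].round(1),np.degrees(x[2]).round(2),e.round(1))
    # overlay
    im=cv2.imread('pics/w1.png'); 
o0={'tcp_pos':[624.102,0.1,197.156],'ee_rot':[-179.985,0.137,0]}
im=cv2.imread('pics/wrist0.png'); cv2.imwrite('pics/jigcrop.png',cv2.resize(im[120:300,90:240],None,fx=4,fy=3.3*1.2,interpolation=cv2.INTER_CUBIC)[:600])
im=cv2.imread('pics/wrist0.png'); cv2.imwrite('pics/jigcrop.png',cv2.resize(im[125:290,100:240],None,fx=3.6,fy=3.6,interpolation=cv2.INTER_CUBIC))
E
```

```text
long [ 403.5 -292.1] -11.9 [1.1 0.3 0.4 1.  0.3 1.5]
short [ 519.2 -273.9] -15.82 [1.3 0.8 1.5 0.8 3.4 0.3]
```

View pics/jigcrop.png

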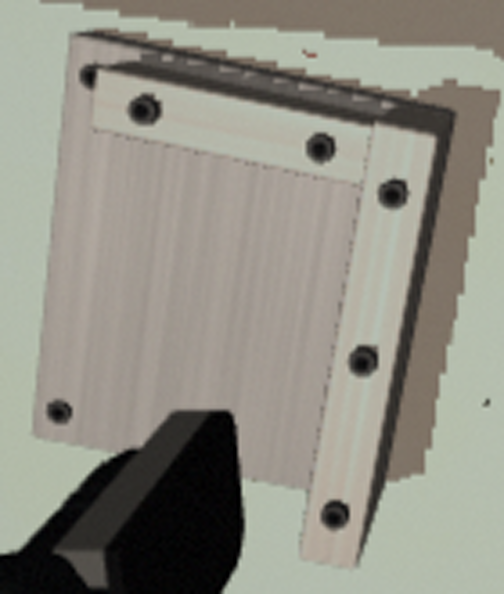

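Run:
```python
from h import *
o=np.load('obs1.npy',allow_pickle=True).item(); C=cam('wrist',o)
cr=lambda L:np.array(L)/2.4+[90,20]
res={}
im=cv2.imread('pics/w1.png'); big=cv2.resize(im[20:260,90:420],None,fx=2.4,fy=2.4,interpolation=cv2.INTER_CUBIC)
def wire(P,x):
    c,s=np.cos(x[2]),np.sin(x[2]); return np.c_[x[0]+c*P[:,0]-s*P[:,1],x[1]+s*P[:,0]+c*P[:,1],P[:,2]]
for nm,L,uv,x0 in (('long',90,[(245,157),(220,333),(303,164),(323,167),(270,357),(288,357)],[404,-290,0]),
             ('short',60,[(483,148),(448,265),(558,159),(577,161),(518,290),(533,293)],[526,-273,0])):
    x,e=fit(C,edges(L),cr(uv),x0); print(nm,x[:2].round(1),np.degrees(x[2]).round(2),e.round(1)); res[nm]=x
    h=L/2
    for loop in ([(-20,h,8),(-20,-h,8),(12,-h,8),(12,h,8)],[(12,h,40),(12,-h,40),(20,-h,40),(20,h,40)],[(20,h,0),(20,-h,0),(20,-h,40),(20,h,40)]):
        p=(proj(C,wire(np.array(loop,float),x))-[90,20])*2.4
        cv2.polylines(big,[np.int32(p*16)],True,(0,0,255),1,cv2.LINE_AA,4)
cv2.imwrite('pics/ov1.png',big)
o0={'tcp_pos':[624.102,0.1,197.156],'ee_rot':[-179.985,0.137,0]}
C0=cam('wrist',o0)
P=[(45,-75,59),(65,-75,59),(65,75,59),(45,75,59),(-45,50,40),(-45,70,40),(45,50,40),(-65,75,15),(-65,-75,15)]
uv=np.array([(300,557),(356,568),(437,135),(377,122),(93,130),(96,68),(358,185),(70,35),(35,435)])/3.6+[100,125]
x,e=fit(C0,P,uv,[515,-42,0]); print('jig',x[:2].round(1),np.degrees(x[2]).round(2),e.round(1)); res['jig']=x
np.save('res.npy',res,allow_pickle=True)
im=cv2.imread('pics/scene0.png');cv2.imwrite('pics/trays.png',cv2.resize(im[105:180,165:275],None,fx=6,fy=6,interpolation=cv2.INTER_CUBIC))
im=cv2.imread('pics/side0.png');cv2.imwrite('pics/trays2.png',cv2.resize(im[90:165,165:275],None,fx=6,fy=6,interpolation=cv2.INTER_CUBIC))
print(solve_ik([519,-274,20],[180,0,-16]), solve_ik([600,285,22],[180,0,0]))
```

```text
long [ 403.5 -292.1] -11.9 [1.1 0.3 0.4 1.  0.3 1.5]
short [ 519.7 -274.1] -15.39 [1.  0.7 0.5 0.9 0.4 0.4]
jig [509.8 -43. ] -12.12 [0.5 0.8 0.8 0.9 0.9 0.3 3.6 0.8 0.8]
[-3.46814544e+01  2.00452754e+01  1.04129311e+02 -2.54444375e-14
  5.58254134e+01 -1.86814544e+01] [ 1.93585208e+01  2.78098071e+01  9.28366542e+01 -2.54444375e-14
  5.93535387e+01  1.93585208e+01]
```

View pics/ov1.png

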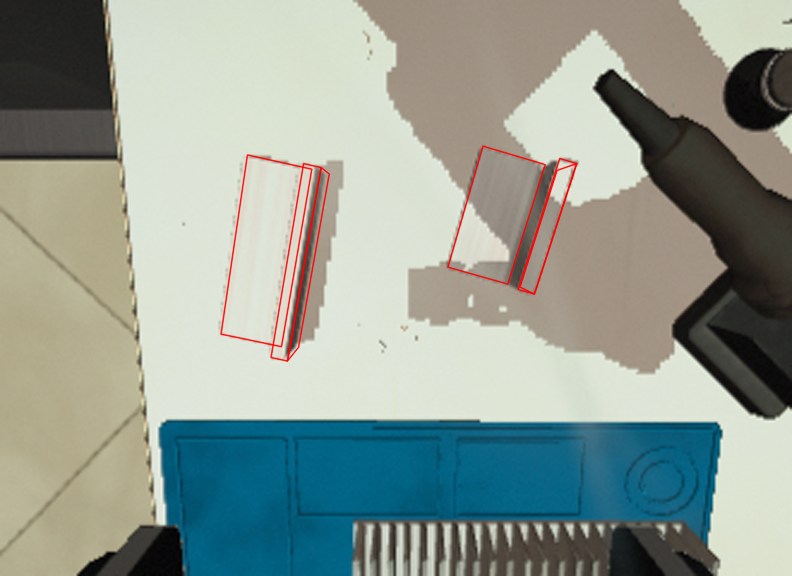

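View pics/trays.png

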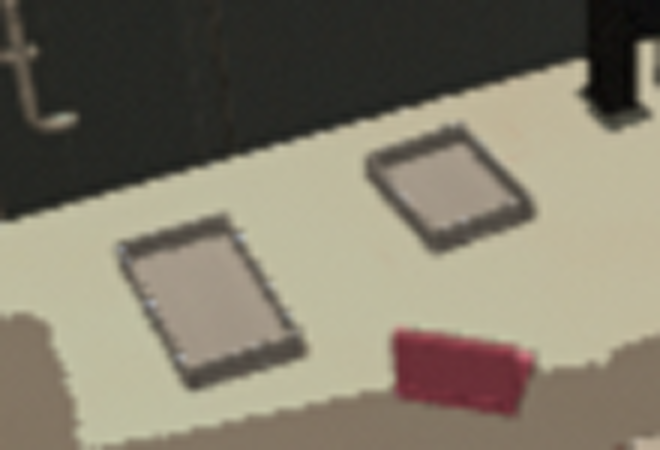

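View pics/trays2.png

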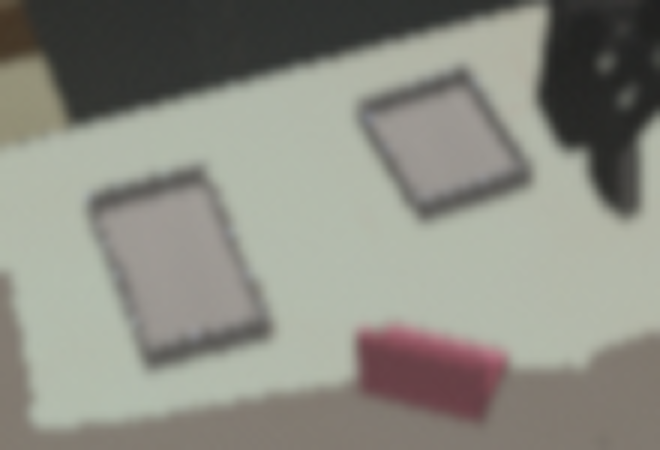

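The overlays fit to about 1 px: short at (519.7,-274.1) with yaw -15.4°, long at (403.5,-292.1) with yaw -11.9°, and jig at (509.8,-43.0) with yaw -12.1°. I'll now grasp the short angle high on its upright leg and lift it.

```bash
cat >> h.py <<'E'
def off(x,p):
    c,s=np.cos(x[2]),np.sin(x[2]); return np.array([x[0]+c*p[0]-s*p[1],x[1]+s*p[0]+c*p[1]])
def st(tag=''):
    o=get_obs(); print(tag,'t',round(o['t'],2),'tcp',np.round(o['tcp_pos'],1),'rot',np.round(o['ee_rot'],1),'F',np.round(o['wrist_force'],1),'g',round(o['grip_width'],1)); return o
E
python3 - <<'E'
from h import *
res=np.load('res.npy',allow_pickle=True).item(); x=res['short']; yaw=np.degrees(x[2])
p=off(x,(16,0))
goto([p[0],p[1],75],[180,0,yaw]); grip(45)
st('above')
move_l([p[0],p[1],19],speed=120); st('down')
grip(4,45); st('gripped')
move_l([p[0],p[1],120],speed=200); st('up')
im=get_image('wrist'); save(im,'w2.png')
E
```

```text
above t 4.37 tcp [ 535.1 -278.9   75.6] rot [180.   -0.  -15.4] F [-0.4 -0.6 -0.1] g 44.7
down t 4.98 tcp [ 535.2 -278.4   18.9] rot [-180.     0.   -15.4] F [ 0.7 -0.5  0.7] g 44.9
gripped t 5.45 tcp [ 535.4 -278.5   19.4] rot [180.   -0.  -15.4] F [-0.8 -0.2  0. ] g 4.0
up t 6.11 tcp [ 534.5 -277.9  119.2] rot [-1.80e+02  1.00e-01 -1.54e+01] F [ 0.1  0.2 -1.1] g 3.9
```

View pics/w2.png

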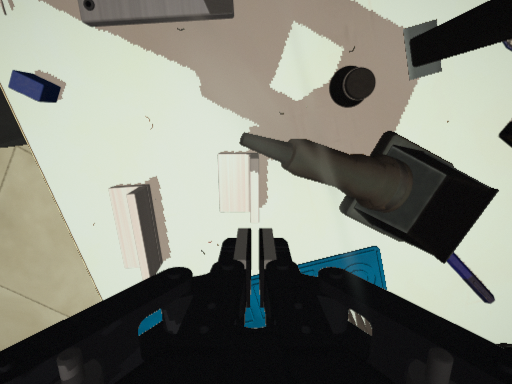

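The gripper closed to the commanded 4 mm, so the leg was not caught. The part shows at (238,182), and the fingers at (243,245) and (266,245). I'll check where it really is with an overlay.

Run:
```python
from h import *
res=np.load('res.npy',allow_pickle=True).item()
o=get_obs(); C=cam('wrist',o); im=get_image('wrist'); save(im,'w2raw.png')
big=cv2.cvtColor(cv2.resize(im[120:280,90:330],None,fx=3.3,fy=3.3,interpolation=cv2.INTER_CUBIC),cv2.COLOR_RGB2BGR)
def wire(P,x,z):
    c,s=np.cos(x[2]),np.sin(x[2]); return np.c_[x[0]+c*P[:,0]-s*P[:,1],x[1]+s*P[:,0]+c*P[:,1],P[:,2]+z]
def draw(x,L,z,col):
    h=L/2
    for loop in ([(-20,h,8),(-20,-h,8),(12,-h,8),(12,h,8)],[(12,h,40),(12,-h,40),(20,-h,40),(20,h,40)],[(20,h,0),(20,-h,0),(20,-h,40),(20,h,40)]):
        p=(proj(C,wire(np.array(loop,float),x,z))-[90,120])*3.3
        cv2.polylines(big,[np.int32(p*16)],True,col,1,cv2.LINE_AA,4)
draw(res['short'],60,0,(0,0,255)); draw(res['short'],60,100,(0,255,0)); draw(res['long'],90,0,(0,0,255))
cv2.imwrite('pics/ov2.png',big)
print(proj(C,o['tcp_pos']))
```

```text
[[254.24232357 222.49009886]]
```

View pics/ov2.png

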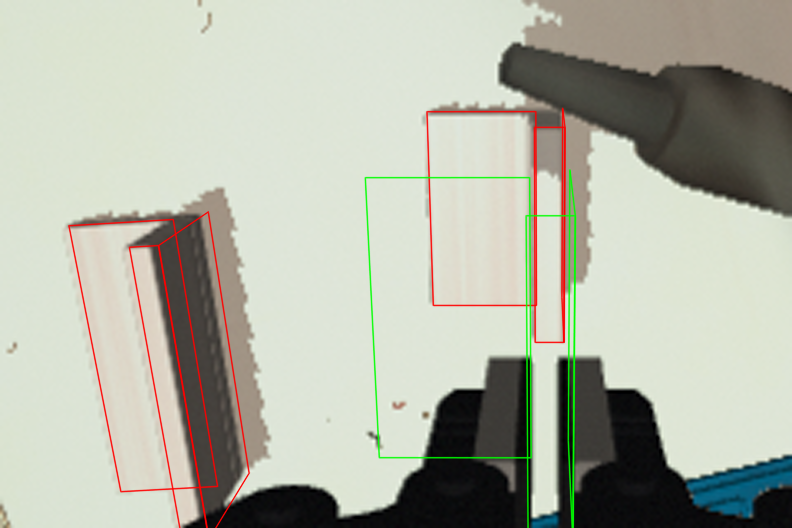

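The part is still exactly where it was, since the red overlay fits, so the fingers closed on air. I'll use the scene and side cameras to see where the finger ends really are relative to the reported TCP.

Run:
```python
from h import *
o=st()
R=Ro.from_euler('xyz',o['ee_rot'],degrees=True).as_matrix()
for n in('scene','side'):
    im=get_image(n); C=cam(n)
    pts=[np.array(o['tcp_pos'])+R@np.array(q,float) for q in ((0,0,0),(0,0,-18.7),(0,0,-40),(0,0,-72))]
    uv=proj(C,pts); print(n,uv.round(1).tolist())
    c=uv[0]; x0=int(max(0,c[0]-50));y0=int(max(0,c[1]-50)); x0=min(x0,412); y0=min(y0,304)
    s=6; big=cv2.cvtColor(cv2.resize(im[y0:y0+95,x0:x0+110],None,fx=s,fy=s,interpolation=cv2.INTER_CUBIC),cv2.COLOR_RGB2BGR)
    for p in uv: cv2.circle(big,tuple(np.int32((p-[x0,y0]+.5)*s)),3,(0,0,255),-1)
    cv2.imwrite(f'pics/tip_{n}.png',big)
```

```text
t 6.21 tcp [ 533.5 -277.2  117.5] rot [-179.9    0.2  -15.4] F [ 0.5  0.5 -0.3] g 3.8
scene [[323.9, 254.8], [325.1, 249.2], [326.5, 242.6], [328.7, 232.1]]
side [[296.0, 261.7], [296.5, 257.4], [297.1, 252.3], [298.1, 244.4]]
```

View pics/tip_scene.png

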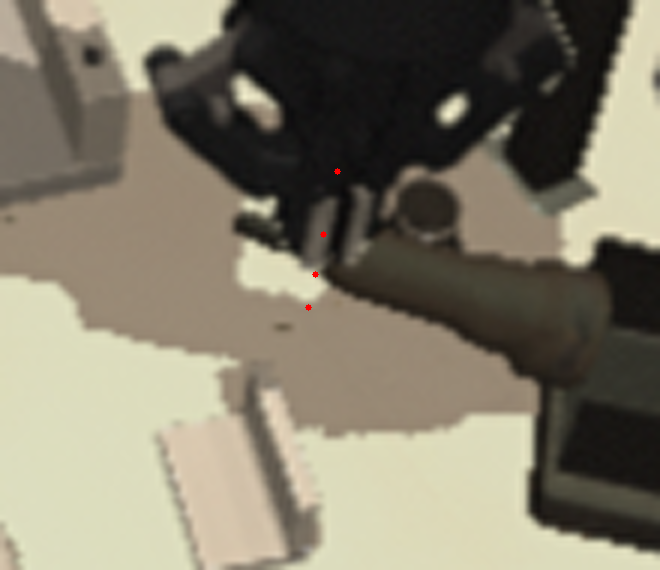

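View pics/tip_side.png

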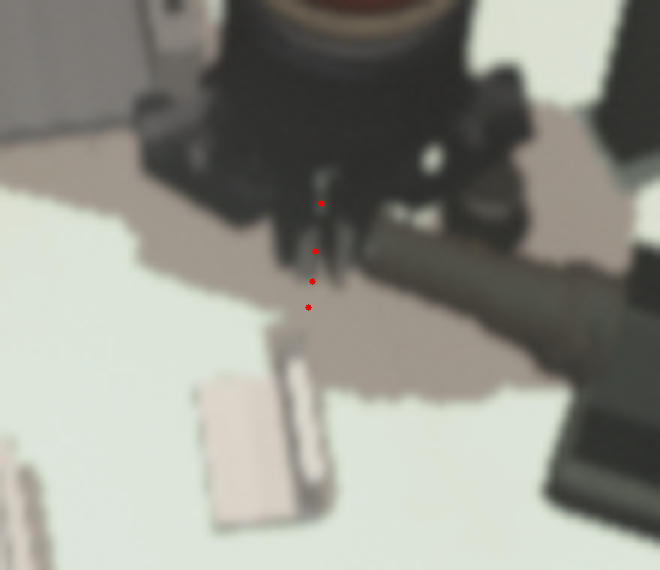

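Run:
```python
from h import *
o={'tcp_pos':[533.5,-277.2,117.5],'ee_rot':[-179.9,0.2,-15.4]}
Cs,Cd=cam('scene'),cam('side')
R=Ro.from_euler('xyz',o['ee_rot'],degrees=True).as_matrix(); t=np.array(o['tcp_pos'])
Cw=cam('wrist',o)
# finger mid tips observed
obs=[(Cs,(328.0,247.7)),(Cd,(300.0,257.2))]
f=lambda q:np.r_[*[(proj(C,t+R@q)[0]-np.array(uv)) for C,uv in obs]]
r=least_squares(f,[0,0,-15]); print('tool offset of tips (scene+side)',r.x.round(1),r.fun.round(2))
# wrist: rows of front pad edge for various w,d
for d in (0,10,20,30):
    print(d,[proj(Cw,t+R@np.array([0,-w,-d]))[0][1].round(0) for w in (0,5,11)])
im=cv2.imread('pics/w2raw.png'); cv2.imwrite('pics/wf.png',cv2.resize(im[200:384,150:360],None,fx=3.3,fy=3.2,interpolation=cv2.INTER_CUBIC))
```

```text
tool offset of tips (scene+side) [  6.3   0.2 -20.8] [ 0.37  0.42 -0.35 -0.48]
0 [np.float64(222.0), np.float64(215.0), np.float64(206.0)]
10 [np.float64(228.0), np.float64(221.0), np.float64(211.0)]
20 [np.float64(235.0), np.float64(227.0), np.float64(217.0)]
30 [np.float64(242.0), np.float64(234.0), np.float64(223.0)]
```

View pics/wf.png

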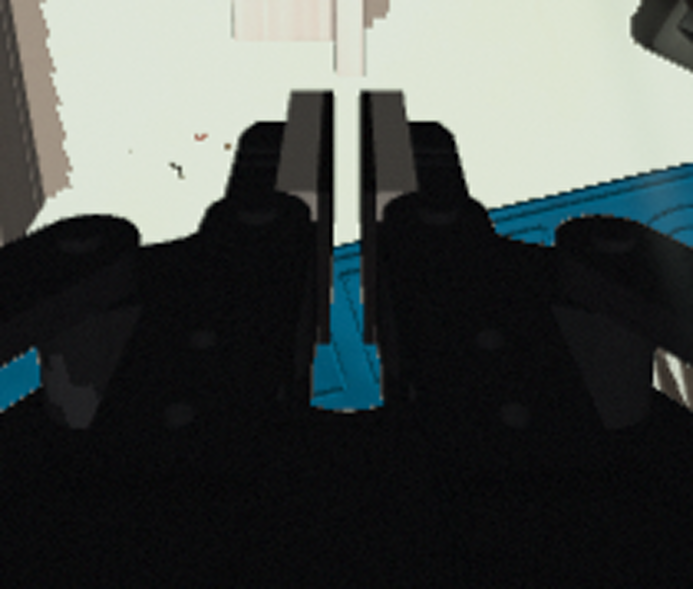

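The images put the finger ends about 20 mm behind the reported TCP, which explains the miss: the tips were at or above the 40 mm leg top. I'll descend again in small force-checked steps to about z=-2, then grip and confirm by the finger width.

Run:
```python
from h import *
res=np.load('res.npy',allow_pickle=True).item(); x=res['short']; yaw=np.degrees(x[2])
p=off(x,(16,0))
grip(28)
move_l([p[0],p[1],24],speed=200); o=st('24')
f0=np.array(o['wrist_force'])
z=24; hit=False
while z>-2:
    z=max(z-4,-2); move_l([p[0],p[1],z],speed=80); o=get_obs(); f=np.array(o['wrist_force'])
    if f[2]>4: print('touch',z,f.round(1)); hit=True; break
st('end')
if not hit:
    grip(2,45); o=st('gripped')
    im=get_image('side'); save(im,'s3.png'); im=get_image('wrist'); save(im,'w3.png',(130,120,380,300),3)
```

```text
24 t 7.3 tcp [ 535.7 -278.7   24.6] rot [ 1.80e+02 -1.00e-01 -1.54e+01] F [-0.1 -0.5 -0.5] g 27.9
end t 9.05 tcp [ 535.  -278.3   -2.2] rot [-180.     0.   -15.4] F [-0.   0.  -0.5] g 28.3
gripped t 9.36 tcp [ 535.1 -278.4   -1.8] rot [180.    0.  -15.4] F [-0.9  0.1  1. ] g 6.5
```

View pics/w3.png

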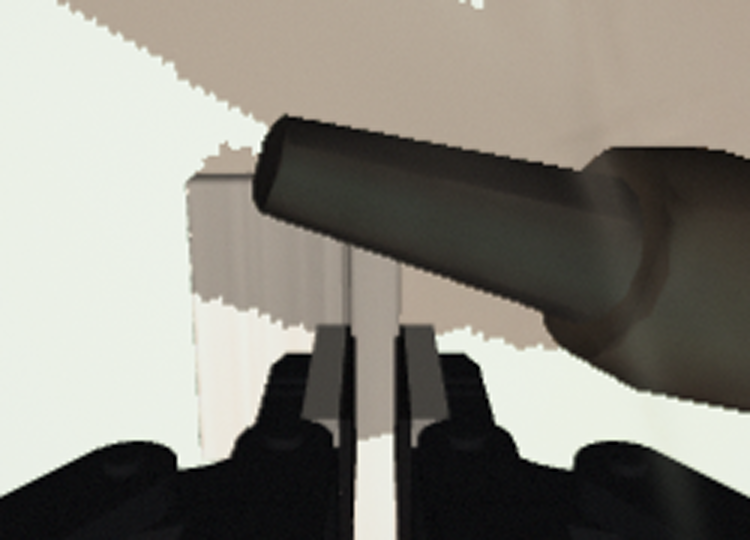

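The width stopped at 6.5 mm against the leg, with the leg between the pads, so it is gripped. The grey nozzle of the iron at (218,177) looks close, so I'll triangulate it before lifting.

Run:
```python
from h import *
res=np.load('res.npy',allow_pickle=True).item(); x=res['short']
o1=np.load('obs1.npy',allow_pickle=True).item(); o3=get_obs()
C=[(cam('wrist',o1),np.array((605,80))/2.4+[90,20]),(cam('wrist',o3),np.array((268,165))/3+[130,120]),(cam('scene'),np.array((243,222))/6+[273,204])]
r=least_squares(lambda X:np.r_[*[proj(c,X)[0]-uv for c,uv in C]],[600,-200,50]); print('nozzle tip',r.x.round(1),r.fun.round(1))
C=[(cam('wrist',o1),np.array((655,135))/2.4+[90,20]),(cam('wrist',o3),np.array((585,240))/3+[130,120]),(cam('scene'),np.array((370,262))/6+[273,204])]
r=least_squares(lambda X:np.r_[*[proj(c,X)[0]-uv for c,uv in C]],[600,-200,50]); print('nozzle root',r.x.round(1),r.fun.round(1))
for q in ((20,30),(-20,30),(20,-30)): print(q,off(x,q).round(1))
```

```text
nozzle tip [ 540.4 -226.7   99.6] [-0.6 -0.7  0.3  0.2 -1.1 -0.3]
nozzle root [ 567.8 -245.9   83.7] [ 1.6  2.4  0.3 -0.3 -7.2 -0.5]
(20, 30) [ 546.9 -250.5]
(-20, 30) [ 508.4 -239.9]
(20, -30) [ 531.  -308.3]
```

The nozzle tip is at about (540,-227,100), close to the lift path. I'll shift the part away sideways before raising it, then carry it to a viewpoint by the trays.

Run:
```python
from h import *
res=np.load('res.npy',allow_pickle=True).item(); x=res['short']; yaw=np.degrees(x[2])
p=off(x,(16,0))
move_l([p[0],p[1],8],speed=120); 
move_l([p[0]-32,p[1]-14,25],speed=200); 
move_l([p[0]-32,p[1]-14,165],speed=250); st('lifted')
goto([600,205,165],[180,0,-8]); wait(0.15)
o=st('view'); np.save('obs4.npy',o,allow_pickle=True)
im=get_image('wrist'); save(im,'w4.png')
C=cam('wrist',o)
for d in regions_of('short_tray','wrist')[:3]: print(round(d['score'],2),np.round(d['extent']).tolist(),unproj(C,d['extent'][:2],16)[0][:2].round(1))
```

```text
lifted t 10.76 tcp [ 502.5 -291.4  163.4] rot [-1.799e+02  1.000e-01 -1.540e+01] F [-0.2  0.5 -1.7] g 6.5
view t 12.75 tcp [600.4 203.8 165.1] rot [180.   -0.   -8.1] F [-1.  -0.6 -0.9] g 6.4
0.65 [241.0, 101.0, 71.0, 92.0] [597.7 284.6]
0.55 [229.0, 237.0, 72.0, 130.0] [559.4 134.4]
```

View pics/w4.png

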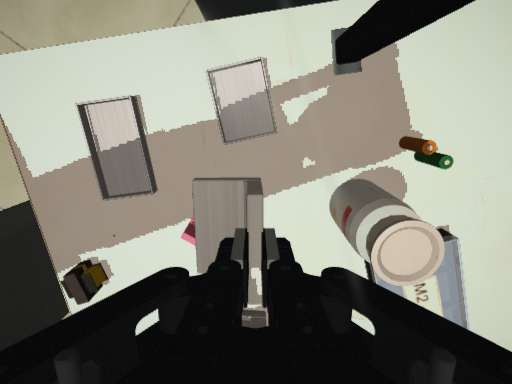

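The short angle is held level, with its flat leg at (228,225). The shorter tray is at (241,101) and the longer one at (117,148). I'll enlarge the tray and also use the held part to measure the grip offset.

Run:
```python
import cv2
im=cv2.imread('pics/w4.png'); cv2.imwrite('pics/tray4.png',cv2.resize(im[45:155,190:300],None,fx=5,fy=5,interpolation=cv2.INTER_CUBIC))
cv2.imwrite('pics/held4.png',cv2.resize(im[165:335,180:300],None,fx=4,fy=3.5,interpolation=cv2.INTER_CUBIC))
```

```text
(no output)
```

View pics/tray4.png

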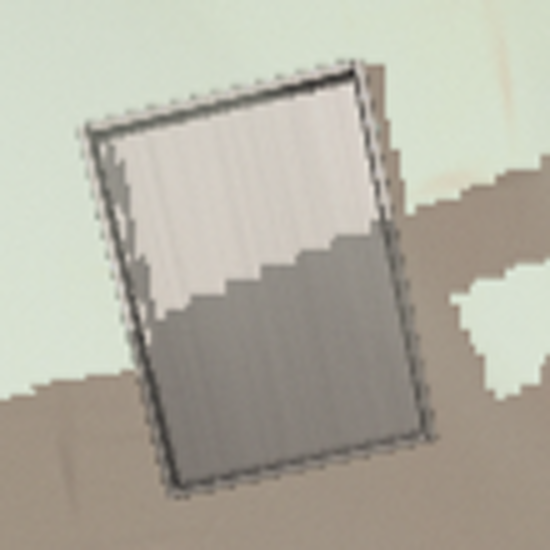

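View pics/held4.png

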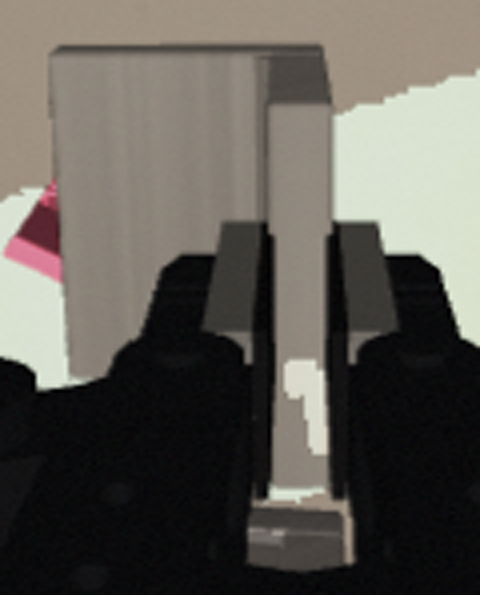

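Run:
```python
from h import *
o=np.load('obs4.npy',allow_pickle=True).item(); C=cam('wrist',o)
uv=np.array([(83,128),(362,63),(433,437),(173,492)])/5.+[190,45]
x,e=fit(C,[(-30,39,16),(30,39,16),(30,-39,16),(-30,-39,16)],uv,[599,285,0]); print('tray',x[:2].round(1),np.degrees(x[2]).round(1),e.round(1))
np.save('tray.npy',x)
uv=np.array([(50,52),(70,378),(268,103),(332,103),(272,490),(330,490)])/np.array([4,3.5])+[180,165]
P=edges(60)
def W(p):
    c,s=np.cos(p[2]),np.sin(p[2]); return np.c_[p[0]+c*P[:,0]-s*P[:,1],p[1]+s*P[:,0]+c*P[:,1],P[:,2]+p[3]]
r=least_squares(lambda p:(proj(C,W(p))-uv).ravel(),[585,205,-.14,165],loss='soft_l1'); print('held',r.x.round(2),np.degrees(r.x[2]),r.fun.round(1))
print('expected z',165.1+1.8)
p=off([0,0,np.radians(-8)],(16,0)); print('expected xy', 600.4-p[0],203.8-p[1])
# cross-check tray in scene/side
for n in('scene','side'):
    print(n,(proj(cam(n),np.array([[*off(x,(a,b)),16] for a,b in((-30,39),(30,39),(30,-39),(-30,-39))]))).round(1).tolist())
```

```text
tray [599.2 283. ] 4.2 [1.  1.1 1.2 1.7]
held [ 5.8501e+02  2.0587e+02 -1.4000e-01  1.6712e+02] -8.134591048355809 [-0.  -0.   0.3  0.1 -0.4  0.   0.6  0.  -0.6 -0.1  0.2 -0.1]
expected z 166.9
expected xy 584.5557109001348 206.02676961536105
scene [[225.4, 130.4], [241.9, 124.7], [254.0, 137.4], [237.0, 143.5]]
side [[223.8, 106.4], [242.4, 100.3], [253.3, 117.1], [234.3, 123.6]]
```

The held part fits its expected pose within 0.5 mm, and the tray is at (599,283) with yaw 4.2°. Scene and side put its y about 4 mm lower, which is within the clearance, so I'll aim at y=282 and lower it with force checks.

Run:
```python
from h import *
t=np.load('tray.npy'); t[1]=282.; yaw=np.degrees(t[2])
p=off(t,(15.5,0))
goto([p[0],p[1],50],[180,0,yaw]); o=st('above')
move_l([p[0],p[1],8],speed=120); o=st('8'); f0=o['wrist_force'][2]
z=8
while z>-4:
    z-=1.5; move_l([p[0],p[1],z],speed=60); fz=np.mean([get_obs()['wrist_force'][2] for _ in range(1)])
    if fz>3.0: print('touch',z,fz); break
st('placed')
im=get_image('wrist'); save(im,'w5.png')
grip(22); st('open')
move_l([p[0],p[1],70],speed=200)
im=get_image('wrist'); save(im,'w6.png'); im=get_image('scene'); save(im,'s6.png',(190,90,300,180),6); st()
```

```text
above t 13.47 tcp [614.9 282.8  50.3] rot [180.   -0.    4.2] F [ 0.6 -0.3 -1.6] g 6.4
8 t 13.97 tcp [615.  282.7   8.5] rot [-180.    -0.     4.2] F [-0.2 -0.5 -1.3] g 6.5
touch -1.0 4.725106502608421
placed t 15.47 tcp [6.150e+02 2.832e+02 2.000e-01] rot [180.   -0.    4.2] F [-2.3 -2.1  4.7] g 6.7
open t 15.82 tcp [614.5 283.1  -1.5] rot [-180.     0.     4.2] F [ 0.1  0.1 -0.1] g 22.2
 t 16.43 tcp [612.9 282.5  67.7] rot [179.9   0.2   4.2] F [ 0.1 -0.6  0.1] g 22.0
```

View pics/w6.png

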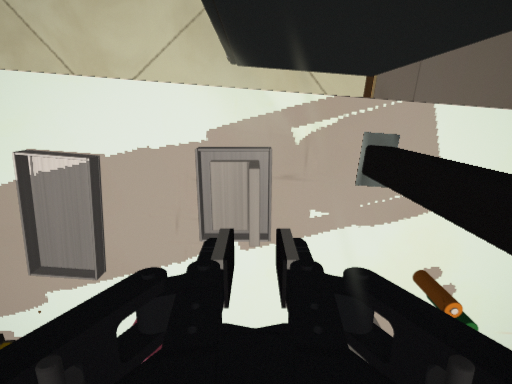

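View pics/s6.png

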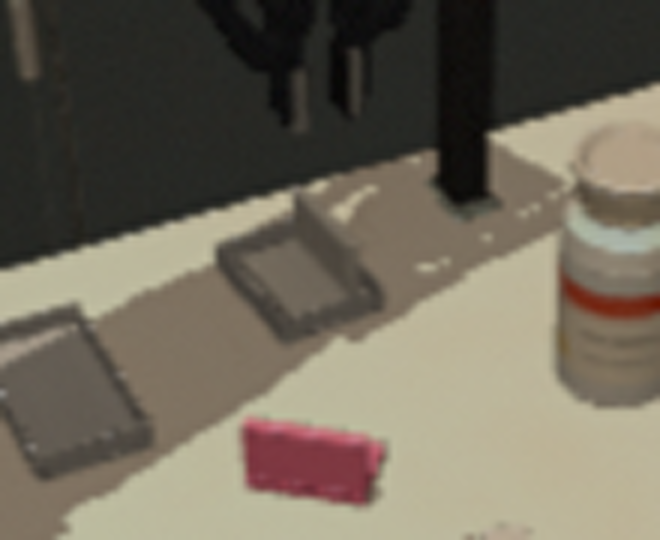

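The short angle lies flat inside the tray: part x 211-261 between the rims at 197 and 272, with its top end at row 161 below the rim at row 149. Contact came at the expected floor height. Next I'll fetch the long angle the same way and view the jig on the way.

Run:
```python
from h import *
res=np.load('res.npy',allow_pickle=True).item(); x=res['long']; yaw=np.degrees(x[2])
p=off(x,(16,-2))
move_l([612,270,165],speed=250)
goto([p[0],p[1],70],[180,0,yaw]); grip(30)
im=get_image('wrist'); save(im,'w7.png')
move_l([p[0],p[1],16],speed=150); z=16; hit=False
while z>-2:
    z-=4.5; move_l([p[0],p[1],z],speed=90); f=get_obs()['wrist_force']
    if f[2]>4: hit=True; print('touch',z,f); break
st('down')
if not hit:
    grip(2,60); st('gripped')
    move_l([p[0],p[1],165],speed=250); st('up')
    goto([500,-165,165],[180,0,-12]); wait(0.15)
    o=st('view'); np.save('obs8.npy',o,allow_pickle=True)
    im=get_image('wrist'); save(im,'w8.png'); cv2.imwrite('pics/w8b.png',cv2.cvtColor(cv2.resize(im[0:300,100:400],None,fx=2.6,fy=2,interpolation=cv2.INTER_CUBIC),cv2.COLOR_RGB2BGR))
```

```text
down t 20.94 tcp [ 418.4 -297.1   -2.4] rot [-180.     0.   -11.9] F [0.7 0.4 0.3] g 30.0
gripped t 21.27 tcp [ 418.5 -297.4   -1.9] rot [-180.     0.   -11.9] F [-1.2  0.4  1.7] g 6.1
up t 22.09 tcp [ 417.8 -296.4  163.3] rot [-1.799e+02  1.000e-01 -1.190e+01] F [-0.1  0.9 -2. ] g 6.1
view t 22.91 tcp [ 499.1 -165.8  164.1] rot [ 1.80e+02  1.00e-01 -1.21e+01] F [ 0.8  0.4 -0.9] g 6.1
```

View pics/w8b.png

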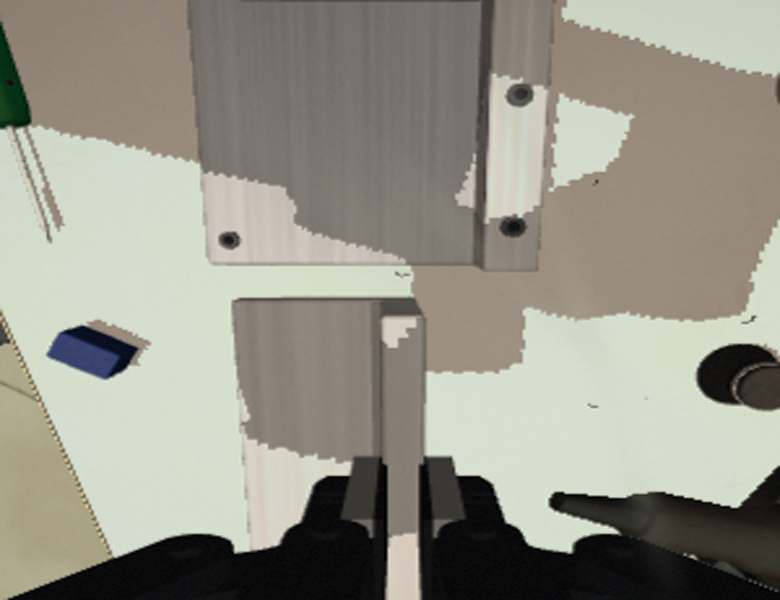

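The long angle is held level. The jig's near end shows the plate corner at crop (210,264) and the fence end at (484-537,270). I'll compare these with the first jig fit and with the held part.

Run:
```python
from h import *
res=np.load('res.npy',allow_pickle=True).item(); j=res['jig']
o=np.load('obs8.npy',allow_pickle=True).item()
oc=dict(o); oc['tcp_pos']=[500,-165,165]; oc['ee_rot']=[180,0,-12]
sc=lambda p:(p-[100,0])*[2.6,2]
P=np.array([(45,-75,59),(65,-75,59),(45,-75,15),(-65,-75,15)],float)
for nm,ob in(('noisy',o),('cmd',oc)):
    C=cam('wrist',ob)
    W=np.array([[*off(j,q[:2]),q[2]] for q in P]); print(nm,sc(proj(C,W)).round(0).tolist())
    uv=np.array([(486,271),(537,271),(210,264)])/[2.6,2]+[100,0]
    x,e=fit(C,P[[0,1,3]],uv,j); print(' jig',x[:2].round(1),np.degrees(x[2]).round(1),e.round(1))
    uvh=np.array([(233,299),(384,318),(424,318)])/[2.6,2]+[100,0]
    E=edges(90)[[0,2,3]]
    x,e=fit(C,E,uvh,[485,-160,-.2],z=ob['tcp_pos'][2]+1.8); print(' held',x[:2].round(1),np.degrees(x[2]).round(1),e.round(1),'grip pt offset', (np.array(ob['tcp_pos'][:2])-off(x,(16,-2))).round(1))
print('jig0',j[:2],np.degrees(j[2]))
# jig check in scene & side
for n in('scene','side'):
    W=np.array([[*off(j,q[:2]),q[2]] for q in [(45,-75,59),(65,-75,59),(65,75,59),(-65,-75,15),(-65,75,15),(-45,50,40)]],float); print(n,proj(cam(n),W).round(1).tolist())
im=cv2.imread('pics/side0.png');cv2.imwrite('pics/jigside.png',cv2.resize(im[160:245,210:290],None,fx=7,fy=7,interpolation=cv2.INTER_CUBIC))
```

```text
noisy [[484.0, 270.0], [540.0, 270.0], [474.0, 265.0], [209.0, 265.0]]
 jig [510.3 -43.1] -12.5 [0.6 1.1 0.3]
 held [ 483.5 -160.5] -13.1 [1.  1.8 0.3] grip pt offset [0.5 0.3]
cmd [[482.0, 273.0], [537.0, 273.0], [471.0, 267.0], [208.0, 267.0]]
 jig [511.2 -42.3] -12.4 [0.7 1.  0.2]
 held [ 484.3 -159.7] -13.0 [0.9 1.8 0.3] grip pt offset [0.6 0.3]
jig0 [509.79340046 -43.04858978] -12.1181831608048
scene [[287.0, 220.7], [295.1, 219.1], [277.3, 176.8], [241.7, 241.5], [229.5, 197.3], [238.5, 196.0]]
side [[270.8, 219.4], [279.2, 218.3], [268.8, 169.5], [225.7, 235.4], [219.3, 186.3], [227.4, 187.2]]
```

View pics/jigside.png

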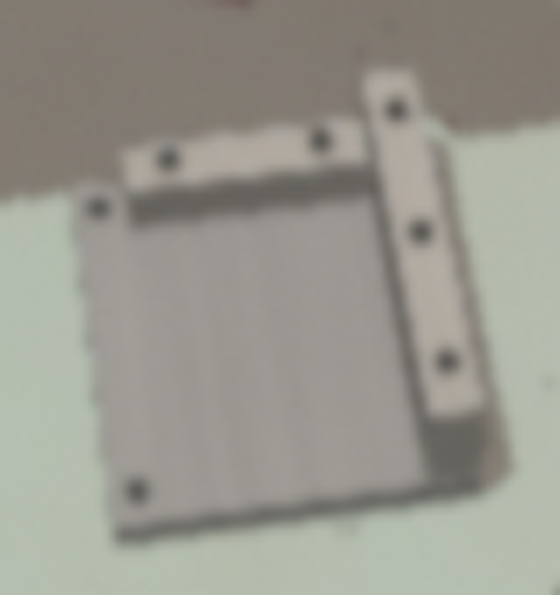

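Both jig fits agree: about (510.3,-42.8) with yaw -12.2°. I'll set the long angle on the plate with a gap to the fence, slide it along to the stop by force, then release and look.

Run:
```python
from h import *
J=np.array([510.3,-42.8,np.radians(-12.2)]); np.save('J.npy',J)
yaw=-12.2; ux=np.array([np.cos(J[2]),np.sin(J[2])]); uy=np.array([-ux[1],ux[0]])
P=lambda a,b:off(J,(a,b))
p=P(6,-3)
goto([*p,70],[180,0,yaw]); st('above')
move_l([*p,18],speed=150); o=st('18'); f0=np.array(o['wrist_force'])
z=18
while z>8:
    z-=1.2; move_l([*p,z],speed=60); f=np.array(get_obs()['wrist_force'])
    if f[2]>3: break
print('touch z',z,f.round(1))
z+=1.4; b=-3; move_l([*p,z],speed=60); st('raised')
while b<12:
    b+=1.5; q=P(6,b); move_l([*q,z],speed=60); f=np.array(get_obs()['wrist_force']); fy=f[:2]@uy
    print(b,round(fy,1),end='; ')
    if fy<-5: break
st('slid'); 
im=get_image('wrist'); save(im,'w9.png')
grip(16); st('open')
np.save('bz.npy',[b,z])
im=get_image('side'); save(im,'s9.png',(190,140,310,260),5)
```

```text
above t 23.62 tcp [516.4 -48.1  70.8] rot [ 1.799e+02 -1.000e-01 -1.220e+01] F [ 0.2 -0.1 -0.5] g 5.9
18 t 24.12 tcp [516.5 -48.2  19. ] rot [ 1.80e+02 -1.00e-01 -1.23e+01] F [-0.1  0.2 -0.5] g 6.2
touch z 12.000000000000004 [-2.   0.1  5. ]
raised t 25.62 tcp [515.5 -47.   13.3] rot [-180.    -0.   -12.2] F [-0.1  0.1 -0.9] g 5.9
-1.5 0.1; 0.0 -0.5; 1.5 0.7; 3.0 -2.2; 4.5 -6.7; slid t 26.87 tcp [516.9 -41.5  13.7] rot [179.8  -0.  -12.1] F [-2.2 -6.4  0.3] g 6.2
open t 27.18 tcp [517.5 -39.3  13.6] rot [-180.    -0.   -12.2] F [-0.4 -0.1 -0.7] g 16.0
```

View pics/w9.png

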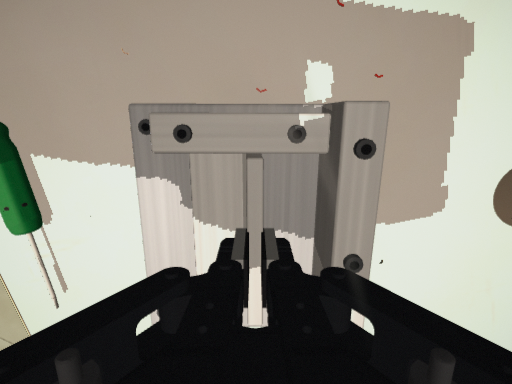

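View pics/s9.png

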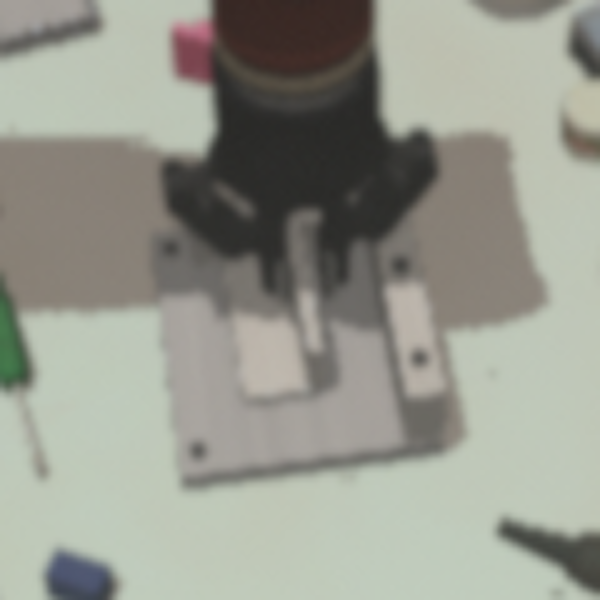

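The part stands on the plate with its end at the stop block; the reaction rose at the expected y, near (255,155) in the wrist picture. It is released. Now I'll lift, close, turn the tool 90° so the finger edges face the fence, and find the flat leg's top by touch.

```bash
cat >> h.py <<'E'
J=np.array([510.3,-42.8,np.radians(-12.2)])
ux=np.array([np.cos(J[2]),np.sin(J[2])]); uy=np.array([-ux[1],ux[0]])
PJ=lambda a,b:off(J,(a,b))
def F():
    f=np.mean([get_obs()['wrist_force'] for _ in range(3)],0); return np.array([f[:2]@ux,f[:2]@uy,f[2]])
E
python3 - <<'E'
from h import *
b,z=np.load('bz.npy')
q=PJ(6,b-1); move_l([*q,z+1],speed=60)
move_l([*q,75],speed=200); grip(0,60)
y=4.
goto([*PJ(-14,y),75],[180,0,77.8]); o=st('turned')
im=get_image('wrist'); save(im,'w10.png')
move_l([*PJ(-14,y),18],speed=150); print('18',F().round(1))
z=18
while z>-5:
    z-=1.5; move_l([*PJ(-14,y),z],speed=60); f=F()
    if f[2]>3.5: break
print('touch z',z,f.round(1)); st()
im=get_image('wrist'); save(im,'w11.png')
E
```

```text
turned t 29.63 tcp [497.4 -35.9  74.9] rot [-180.    -0.    77.8] F [-1.  -0.2 -1.2] g 0.3
18 [ 0.  -0.4  0.2]
touch z -6.0 [ 0.2 -0.  -0.5]
 t 34.22 tcp [497.3 -35.9  -6.1] rot [-180.     0.    77.8] F [ 0.2 -0.1 -0.5] g -0.1
```

View pics/w10.png

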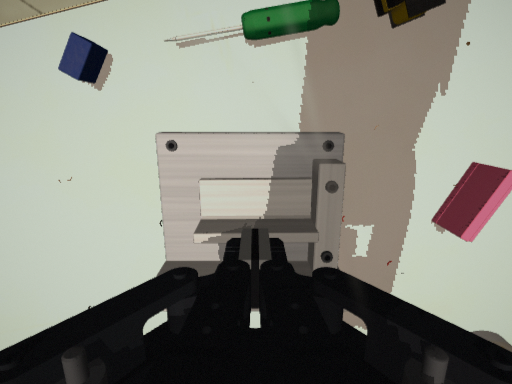

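View pics/w11.png

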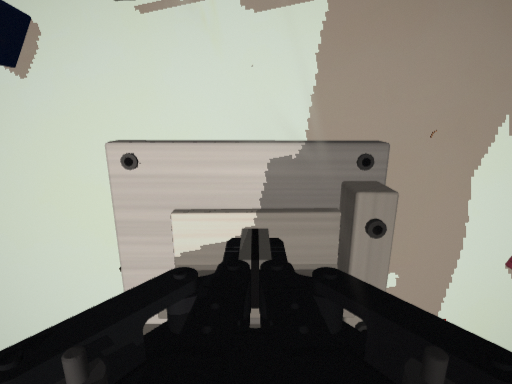

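There was no touch down to TCP z=-6, so the tips sit even higher than estimated. Before going lower I need the true finger end and gripper body clearance, so I'll look from the fixed cameras.

Run:
```python
from h import *
o=get_obs()
for n in('scene','side'):
    im=get_image(n); C=cam(n)
    pts=np.array([[*PJ(-14,4),z] for z in (-6,15,30,45,60)],float); uv=proj(C,pts); print(n,uv.round(1).tolist())
    c=uv[2]; x0=int(c[0]-42);y0=int(c[1]-55); s=7
    big=cv2.cvtColor(cv2.resize(im[y0:y0+85,x0:x0+85],None,fx=s,fy=s,interpolation=cv2.INTER_CUBIC),cv2.COLOR_RGB2BGR)
    for p in uv: cv2.circle(big,tuple(np.int32((p-[x0,y0]+.5)*s)),3,(0,0,255),-1)
    cv2.imwrite(f'pics/t12_{n}.png',big); save(im,f't12_{n}_raw.png')
```

```text
scene [[254.9, 218.5], [254.8, 213.1], [254.7, 209.2], [254.7, 205.1], [254.6, 201.0]]
side [[242.8, 210.5], [242.5, 205.9], [242.3, 202.5], [242.0, 199.0], [241.8, 195.4]]
```

View pics/t12_scene.png

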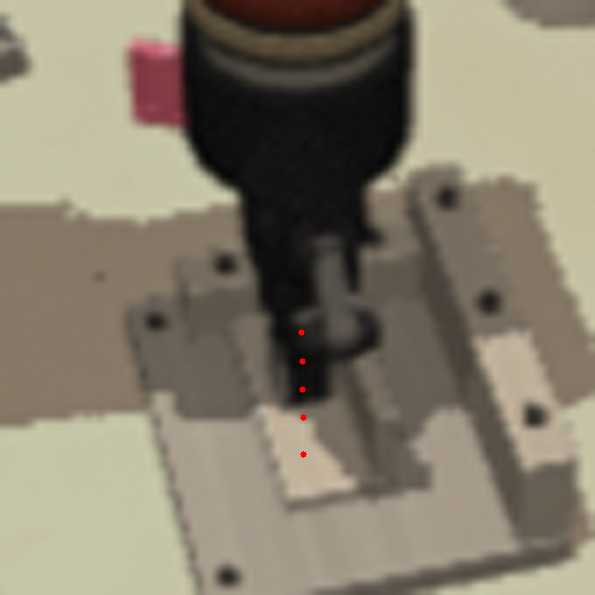

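View pics/t12_side.png

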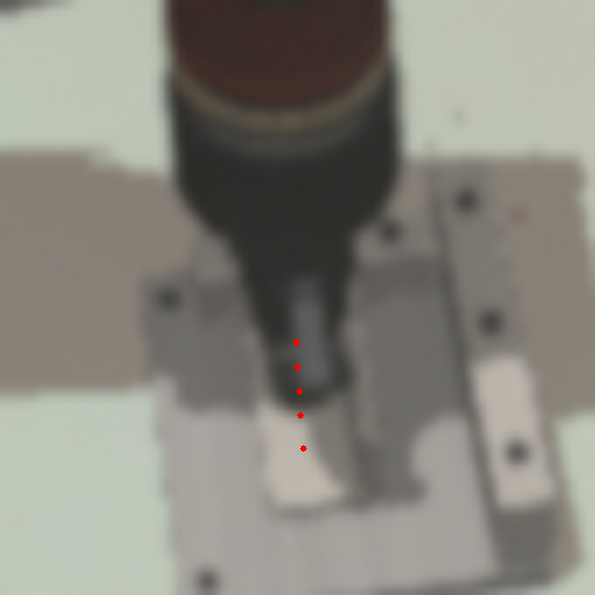

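At TCP z=-6 the finger end is at about z=36 in both views, against the z marks. So the true tips sit roughly 37-40 mm behind the reported TCP, and the gripper body is well above the fence. I can safely continue down with force checks until the flat leg at z=23 is touched.

Run:
```python
from h import *
y=4.; z=-6
move_l([*PJ(-14,y),-8],speed=80); z=-8
while z>-24:
    z-=1.5; move_l([*PJ(-14,y),z],speed=80); f=np.array(get_obs()['wrist_force'])
    if f[2]>3.5: break
print('touch z',round(z,2),F().round(1)); st()
np.save('zt.npy',z)
im=get_image('wrist'); save(im,'w12.png')
```

```text
touch z -11.0 [-3.6 -0.4  9.3]
 t 35.12 tcp [497.5 -35.9  -9.7] rot [-179.9    0.    77.8] F [-3.6  0.4  9.3] g -0.3
```

View pics/w12.png

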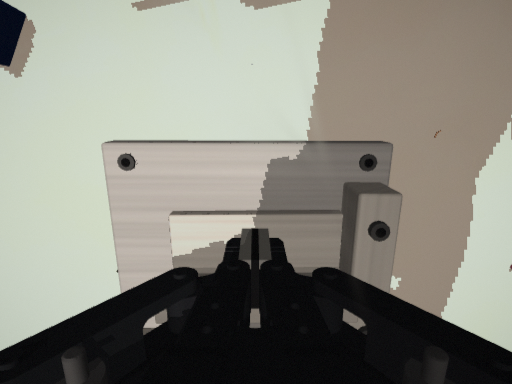

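I touched the flat leg at TCP z≈-9.6, so the tips are 32.6 mm behind the TCP. Now I'll raise 2 mm and push the angle across to the fence in force-checked steps.

Run:
```python
from h import *
y=4.; zc=-7.5
move_l([*PJ(-14,y),zc],speed=60); print('raised',F().round(1))
a=-14; log=[]
while a<34:
    a+= 4 if a<17 else 1.0
    move_l([*PJ(a,y),zc],speed=70); o=get_obs(); f=np.array(o['wrist_force']); fx=f[:2]@ux; log.append((a,round(fx,1),round(f[2],1)))
    if fx<-8: break
print(log); print(F().round(1)); st('push'); np.save('a.npy',a)
im=get_image('wrist'); save(im,'w13.png'); im=get_image('side'); save(im,'s13.png',(190,140,310,260),5); im=get_image('scene'); save(im,'sc13.png',(205,150,325,260),5)
```

```text
raised [-0.8 -0.3 -0.1]
[(-10, np.float64(-0.8), np.float64(0.6)), (-6, np.float64(0.8), np.float64(0.2)), (-2, np.float64(-0.3), np.float64(-0.2)), (2, np.float64(-0.3), np.float64(0.2)), (6, np.float64(0.2), np.float64(0.7)), (10, np.float64(-0.4), np.float64(0.2)), (14, np.float64(0.2), np.float64(0.4)), (18, np.float64(0.2), np.float64(0.2)), (19.0, np.float64(-0.0), np.float64(0.7)), (20.0, np.float64(-0.9), np.float64(0.9)), (21.0, np.float64(-1.5), np.float64(0.9)), (22.0, np.float64(-0.4), np.float64(0.3)), (23.0, np.float64(-1.2), np.float64(0.2)), (24.0, np.float64(-0.2), np.float64(0.2)), (25.0, np.float64(-2.6), np.float64(1.8)), (26.0, np.float64(-5.1), np.float64(4.2)), (27.0, np.float64(-7.0), np.float64(6.7)), (28.0, np.float64(-9.5), np.float64(8.0))]
[-9.5 -0.6  8. ]
push t 39.92 tcp [534.7 -44.   -8.1] rot [-179.5    0.    77.8] F [-9.4  1.4  8. ] g -0.5
```

View pics/w13.png

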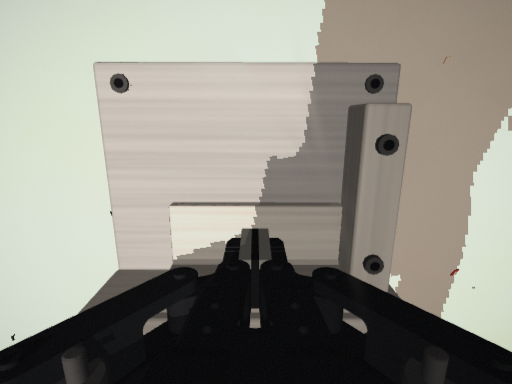

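View pics/sc13.png

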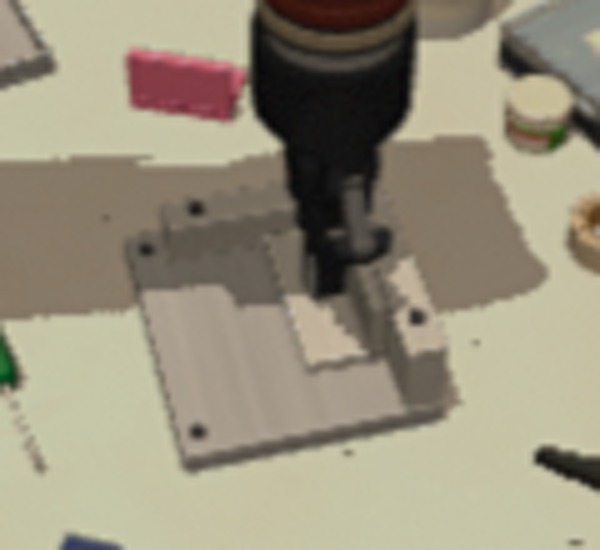

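The force rises from x=25 on, so the back is against the fence with the tips also bearing on the flat leg: reaction 9.5 N lateral and 8 N up. Before pressing harder I'll check the end against the stop in the wrist picture, relative to the jig's own features.

Run:
```python
import cv2
im=cv2.imread('pics/w13.png'); cv2.imwrite('pics/w13a.png',cv2.resize(im[90:290,320:420],None,fx=5,fy=3,interpolation=cv2.INTER_CUBIC))
cv2.imwrite('pics/w13b.png',cv2.resize(im[185:285,80:260],None,fx=4,fy=4,interpolation=cv2.INTER_CUBIC))
```

```text
(no output)
```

View pics/w13a.png

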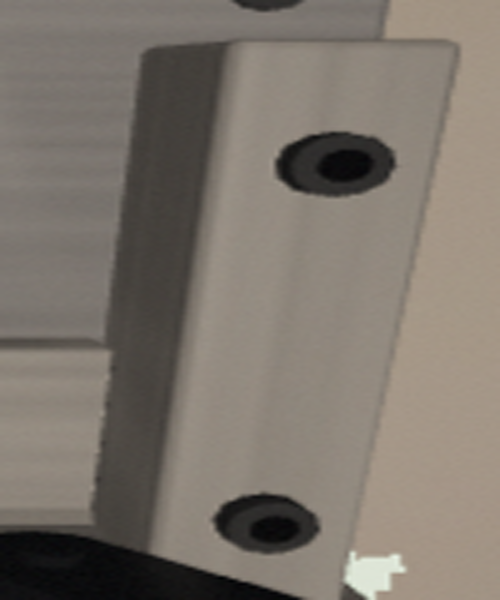

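View pics/w13b.png

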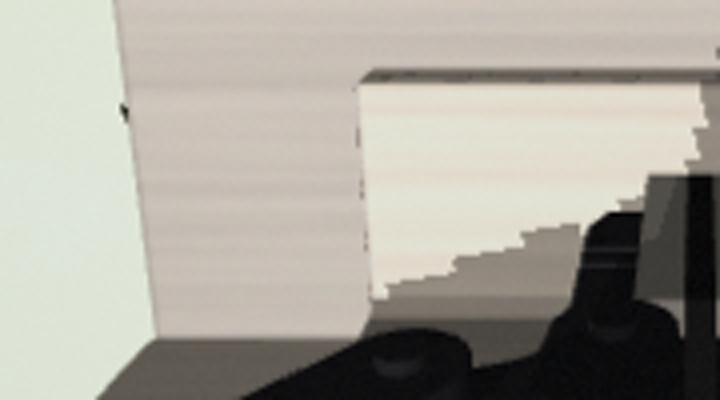

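Run:
```python
from h import *
o={'tcp_pos':[*PJ(28,4),-8.],'ee_rot':[-179.5,0,77.8]}
C=cam('wrist',o)
A=lambda u,v:(320+u/5,90+v/3); B=lambda u,v:(80+u/4,185+v/4)
jigpts=[((-45,50,40),A(230,42)),((-45,70,40),A(458,45)),((-45,50,15),A(142,52)),((-65,75,15),(398,64)),((-65,-75,15),(95.5,63.5))]
K,R,t=C
# refine camera pose w/ jig points + fixed small 6dof adjust about jig frame
Pj=np.array([[*off(J,q[:2]),q[2]] for q,_ in jigpts]); uv=np.array([u for _,u in jigpts])
print('raw resid',(proj(C,Pj)-uv).round(1).tolist())
def CC(d): 
    Rd=Ro.from_rotvec(d[3:]).as_matrix(); return K,R@Rd,t+R@(d[:3])
f=lambda d:np.r_[(proj(CC(d),Pj)-uv).ravel(), d[:3]/3., d[3:]/0.01]
r=least_squares(f,np.zeros(6)); C2=CC(r.x); print('adj',r.x.round(3),'resid',(proj(C2,Pj)-uv).round(1).tolist())
part=[((-20,45,8),A(110,348)),((-20,-45,8),B(359,84))]
for nm,c in(('raw',C),('adj',C2)):
    for q,u in part:
        X=unproj(c,u,23)[0]; d=X[:2]-J[:2]; print(nm,q,'jig xy',(d@ux).round(1),(d@uy).round(1),'ideal',(25+q[0],5+q[1]))
# along edge of end
for u in (A(95,520),):
    X=unproj(C2,u,23)[0]; d=X[:2]-J[:2]; print('end edge lower', (d@ux).round(1),(d@uy).round(1))
```

```text
raw resid [[-0.4, -8.8], [2.3, -9.9], [-1.2, -8.5], [4.7, -9.0], [-6.0, -8.1]]
adj [ 3.58   0.544 -1.172 -0.014  0.006 -0.   ] resid [[-0.7, 0.5], [-0.1, -0.5], [-1.5, -0.9], [2.2, 0.4], [0.1, 0.4]]
raw (-20, 45, 8) jig xy 8.1 49.0 ideal (5, 50)
raw (-20, -45, 8) jig xy 8.0 -39.7 ideal (5, -40)
adj (-20, 45, 8) jig xy 5.8 48.9 ideal (5, 50)
adj (-20, -45, 8) jig xy 5.4 -42.0 ideal (5, -40)
end edge lower 39.4 49.7
```

The part's corners are within about 1 mm of ideal: fence gap about 0.5 mm, stop gap about 1 mm, parallel within 0.3°. Now the firm diagonal push, with a slight bias towards the stop.

Run:
```python
from h import *
a=28.; y=4.; z=-7.5
for k in range(12):
    f=F()
    if f[0]<-20 and f[2]>14: break
    if f[0]>=-20: a+=1.2
    if f[2]<=14: z-=0.5
    y=min(y+0.6,6.0)
    move_l([*PJ(a,y),z],speed=60)
    print(round(a,1),round(y,1),round(z,2),F().round(1))
st('pressed'); np.save('ayz.npy',[a,y,z])
wait(0.6); print('hold',F().round(1))
im=get_image('wrist'); save(im,'w14.png'); cv2.imwrite('pics/w14a.png',cv2.cvtColor(cv2.resize(im[90:290,320:420],None,fx=5,fy=3,interpolation=cv2.INTER_CUBIC),cv2.COLOR_RGB2BGR))
cv2.imwrite('pics/w14b.png',cv2.cvtColor(cv2.resize(im[185:285,80:260],None,fx=4,fy=4,interpolation=cv2.INTER_CUBIC),cv2.COLOR_RGB2BGR))
im=get_image('scene'); save(im,'sc14.png'); im=get_image('side'); save(im,'sd14.png'); st('end')
```

```text
29.2 4.6 -8.0 [-12.   -0.6   9. ]
30.4 5.2 -8.5 [-14.   -2.7  11.5]
31.6 5.8 -9.0 [-19.   -4.4  18.7]
32.8 6.0 -9.0 [-22.9  -5.6  21.5]
pressed t 41.07 tcp [534.2 -43.3  -9.7] rot [-178.8    0.2   77.9] F [-23.5  -0.6  21.5] g 0.1
hold [-22.1  -5.3  20.4]
end t 41.82 tcp [534.2 -43.3  -9.6] rot [-178.8    0.2   77.9] F [-23.3  -1.   20.5] g 0.2
```

View pics/w14.png

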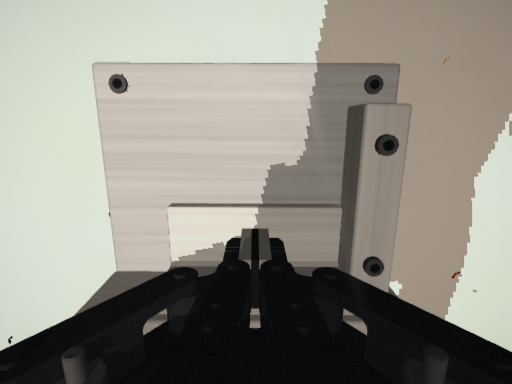

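View pics/w14a.png

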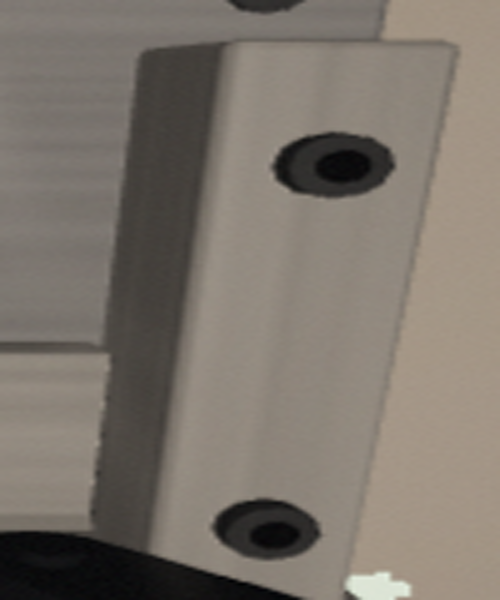

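View pics/sc14.png

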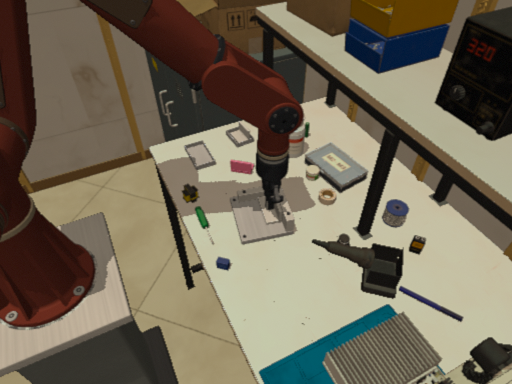

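The push holds steady at about 22 N into the fence and 20 N down. I'll verify the corner fit, the short angle in its tray, the gripper and fence clearance, and the bystanders before handing in.

Run:
```python
from h import *
sc=cv2.imread('pics/sc14.png'); sd=cv2.imread('pics/sd14.png')
a=cv2.resize(sc[115:160,205:275],None,fx=5.5,fy=5.5,interpolation=cv2.INTER_CUBIC)
b=cv2.resize(sd[95:140,205:275],None,fx=5.5,fy=5.5,interpolation=cv2.INTER_CUBIC)
c=cv2.resize(sc[160:220,240:310],None,fx=5.5,fy=5.5,interpolation=cv2.INTER_CUBIC)
d=cv2.resize(sd[160:220,225:295],None,fx=5.5,fy=5.5,interpolation=cv2.INTER_CUBIC)
top=np.hstack([a,b]); bot=np.hstack([c,d]); cv2.imwrite('pics/chk.png',np.vstack([top,bot]))
```

```text
(no output)
```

View pics/chk.png

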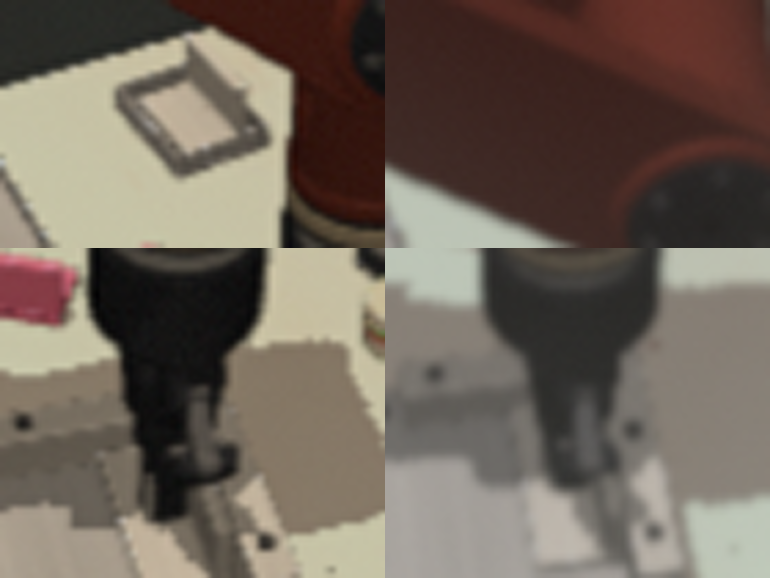

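View pics/w14b.png

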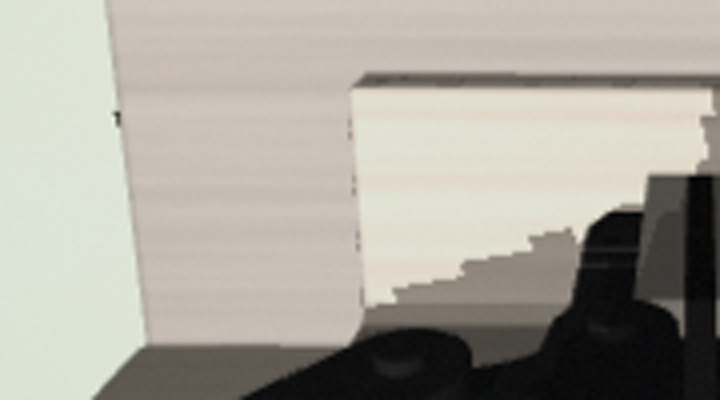

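The short angle stands upright inside its tray (top-left view), and the gripper touches only the angle. I'll do one last numeric check of the corner and the live force, then hand in if both are good.

Run:
```python
from h import *
o={'tcp_pos':[*PJ(32.8,6),-9.6],'ee_rot':[-178.8,0.2,77.9]}
K,R,t=cam('wrist',o)
A=lambda u,v:(320+u/5,90+v/3); B=lambda u,v:(80+u/4,185+v/4)
jp=[((-45,50,40),A(228,42)),((-45,70,40),A(457,45)),((-45,50,15),A(139,53)),((-65,75,15),(397.5,64.5)),((-65,-75,15),(94.5,64)),((-65,-75,15),(94.5,64)),((45,-75,15),B(147,345))]
jp=[jp[i] for i in (0,1,2,3,4)]
Pj=np.array([[*off(J,q[:2]),q[2]] for q,_ in jp]); uv=np.array([u for _,u in jp])
CC=lambda d:(K,R@Ro.from_rotvec(d[3:]).as_matrix(),t+R@d[:3])
r=least_squares(lambda d:np.r_[(proj(CC(d),Pj)-uv).ravel(),d[:3]/3,d[3:]/.01],np.zeros(6)); C2=CC(r.x)
pts=[]
for q,u in (((-20,45),A(110,352)),((-20,-45),B(354,88))):
    X=unproj(C2,u,23)[0]; d=X[:2]-J[:2]; v=np.array([d@ux,d@uy]); pts.append(v); print(q,v.round(1),'ideal',(25+q[0],5+q[1]))
m=(pts[0]+pts[1])/2-[5,5]; yawd=np.degrees(np.arctan2(-(pts[0]-pts[1])[0],(pts[0]-pts[1])[1])); print('mean error',m.round(1),'yaw',round(yawd,2))
f=F(); s=st('before hand-in'); print('F jig',f.round(1),'qvel',np.abs(s['qvel']).max().round(2))
if np.hypot(*m)<3 and f[0]<-12 and f[2]>10:
    sign_off(); print('handed in'); 
st('after')
```

```text
(-20, 45) [ 6. 49.] ideal (5, 50)
(-20, -45) [  5.5 -41.9] ideal (5, -40)
mean error [ 0.8 -1.4] yaw -0.34
before hand-in t 41.82 tcp [534.2 -43.3  -9.6] rot [-178.8    0.2   77.9] F [-23.3  -1.   20.5] g 0.2
F jig [-22.5  -5.9  20.5] qvel 0.09
the job is handed in; nothing more can be done
handed in
the job is handed in; nothing more can be done
```

The job is handed in at about 42 s of the 72 s allowed, with the fingers still pushing the long angle. `sign_off` gave no verdict, so the figures below are my own last checks.

**Short angle:** I took the bare metal one and left the pink look-alike alone. It went into the shorter tray, touched the floor at the expected height and was let go. A later picture shows it upright and flat inside the walls.

**Long angle:** I set it on the jig plate, slid it to the stop block by force, and pushed it across to the fence. It is held with one diagonal push of the closed fingers. The wrist force read about 22 N into the fence and 20 N down, and it held steady over 0.6 s. The picture fit puts its corner about 1.6 mm from the jig corner, with yaw off by 0.3°.

**What failed or disagreed:**
- **First grasp missed:** the first attempt closed on air. Touching down showed the finger ends about 33 mm behind the reported TCP, not at it, so both angles were gripped by only about 9 mm of the leg.
- **Tray position:** the fixed cameras put the tray about 4 mm lower in y than the wrist camera did. I aimed in between, within the clearance.
- **Stop contact:** the picture fit leaves about 1 to 1.5 mm at the stop block, so full contact there at the end is not certain.
- **Fence and plate forces:** these are inferred from the wrist force, because the contacts cannot be read directly.
- **Bystanders:** nothing near them was touched and those in view looked unmoved. I did not measure their positions again at the end.

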